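# Roll the grooved wheel up the gutter into its seat

### The arm

A 6-joint arm with a two-finger parallel gripper is mounted at the origin on a cart in front of the work surface, level with it; the furniture and walls round the work are solid. World frame = base frame: x ahead of the robot, y to its left, z up, the work surface at z = 0. Lengths are in mm, angles in rad, forces in N, time in s.
With the tool pointing down it reaches from about 350 to 875 mm from the base axis. Payload 4.2 kg.
Tool frame: the origin (TCP) lies midway between the tips of the shut fingers; the grasp point (between the pads) lies 19 mm behind it (arm.grip_point_offset is the distance from the TCP to the grasp point, in mm); z points along the fingers, x is the direction in which the jaws open and shut, and the axes are right-handed (so a half turn about z gives the same grasp; the last joint's range is limited). The gripper opens to 85 mm and grips with 20 to 120 N. Pads are 22 mm wide; open, the fingers measure 114 mm over their backs; the gripper's body (76 mm by 85 mm) begins 54 mm behind the grasp point. The pads swing forward as they close: fully open they stand 13 mm farther back than shut.
Start: joints at [1.408, 0.385, 0.008, 0, -1.194, -0.259], TCP at [255.844, 570.213, 231.312] pointing down, gripper open.
Joint ranges: [-3.14, 3.14], [-1.21, 2.06], [-1.07, 1.41], [-3.16, 2.05], [-2.99, -0.16], [-3.1, 3.1]. Speed limits (rad/s): [2.79, 2.79, 3.14, 3.14, 3.14, 3.14].

### API

Orientations are given as a unit quaternion [x, y, z, w].
In Python, from bench import arm gives the robot as it stands.
- The arm moves only by the tool move_arm, never from a script. Its argument "targets" is a list of rows, each a list of 7 numbers: the shift along the tool's x, y, z in cm, then the turn, a rotation vector about the tool's x, y, z in degrees, then the closure in counts, from 0 (fully open) to 255 (shut). In form: [[x, y, z, wx, wy, wz, grip], ...]. A call has 1 to 20 rows; each row is the pose to reach, as a shift and turn from the pose commanded when the call began, along the tool's axes at that moment; what a row does not reach only later rows make up. A row lasts 1/8 s, in which the tool goes at most 62.5 mm and 10.7 degrees, less where a joint would pass 70% of its speed; a pose out of reach is approached as far as the arm can. A call with a gripper value outside its range is refused whole. The fingers move at their own pace and stop on an object; the grip force is fixed at half the most. Time passes only in rows, so rows that repeat a pose let the fingers close. It gives the time, the measured TCP pose, the force and the opening at its end, in the units of the state.
- arm.read_state(): the state, without advancing time (a new reading comes with each control period).
- arm.get_image(name): name is "scene" or "top" or "wrist"; returns (picture, depth): 420x560x3 uint8, blue, green, red; 420x560 float32, mm along the optical axis (not along the pixel's ray), 0 where there is no reading.
- arm.camera_params(name): a dict with "mtx" (3x3 intrinsics, pixels), "world_to_cam" (4x4, takes a point from world to camera coordinates); the wrist camera has in their place "mount" (4x4, takes a point from camera to tool coordinates, whose origin is the TCP and whose axes are the tool frame's). Camera axes: x right, y down, z forward; pixel columns grow to the right and rows downward; lengths in mm; the calibration is good to about 2 mm. The wrist camera is an equidistant fisheye: a pixel r from the principal point sees the ray r / f radians off the axis. A picture is of the moment at which its call begins: read the wrist's pose just before it. camera_params takes no time and is no camera call.
- arm.job_done(): hands the job in, once; it reports no verdict.
Trained networks look in the newest picture that a camera, given by its name, has taken for a name from the list of things; names that differ only in an ending like _2 or _b are one class to them, and where a whole thing is asked for, a point or a joint stands for the part that bears it (a point fixed in the world has none). Each returns a list of dicts, best first, with "score" (0 to 1); they miss things now and then, are a little off and sometimes report something else, mostly with a low value. They report only what shows in the picture. A call takes as long as a camera call. They do not tell look-alikes from the thing itself.
- arm.search_frame(thing, camera): "bbox" ([left, top, right, bottom] in pixels, round what is visible of it).
- arm.tip_of(thing, camera): "uv" ([column, row] in pixels: a listed point, or the origin of a listed thing).
The state is a dict: "clock": time; "joints": joint angles; "joint_vel": joint speeds; "joint_efforts": joint torques, N m; "position": TCP position; "ee_rot": TCP orientation; "contact_force": force on the tool from outside, world axes, zero at the start; "wrist_torque": the same for the moment, N m; "gripper_width": finger opening in mm.
Only numpy, scipy, OpenCV 4.12 (cv2) and the standard library are available. Lean on these libraries where they do the work, as an engineer would, in place of code of your own. Each camera call takes 0.05 s, during which the arm holds its last target.

### The job

The small two-lane gutter rack on the bench has a round part waiting at the low end of each lane: a wheel with a groove round its middle, and a plain pipe offcut. With a fingertip, gently push the grooved wheel up its lane, rolling on the gutter and never lifted or carried, until it drops over the step into the seat against the tall end stop and stays there. Leave the pipe offcut and the other things where they are.

Things in the scene. Friction and masses are not known exactly. Their poses are not given: they have to be found in the camera images.
- gutters: Two parallel aluminium gutters, tilted 7 degrees, fixed on a plywood foot (262 x 118 mm). x runs uphill along the lanes, y across, z square to the floor; the origin is in the running floor's plane, about 42 mm above the bench. Lane centre lines at y = +28 and -28 mm. Side walls 36 mm apart inside, 3 mm thick, rise 12 mm over the floor. On the sloped floor a part rolls back down; in the seat the step keeps it.
- lip (a point): Low end of the running floor, midway between the lanes, at x = -115, y = 0, z = 0 mm in the gutters' frame. Each lane has a lip here, 9 mm high and 5 mm thick, that its part rests against; downhill of the lip is only the edge of the foot.
- crest (a point): Upper end of the running floor, midway between the lanes, at x = +75, y = 0, z = 0 mm in the gutters' frame. Beyond it each lane steps down 4 mm into the seat (floor at z = -4 mm), which ends at a tall stop: face at x = +108.5 mm, top 38 mm over the running floor.
- seat (a point): Midway between the lanes, level with the centre of a part lying in the seat: x = +88, y = 0, z = +16 mm in the gutters' frame. The seated wheel's centre is 28 mm to the side of this point, in its own lane, with about 1.5 mm of play along x.
- wheel: Aluminium wheel, 40 mm diameter and 32 mm wide, with a V groove 12 mm wide and 7 mm deep round the middle of its rim and closed hubs at its ends; about 0.12 kg (0.08 to 0.17), smooth, sliding friction on the gutter about 0.3. Origin at its centre, axle (own y) across the lane; x and z turn as it rolls. It starts against the low lip of either lane (centre at x = -98, z = 20 mm in the gutters' frame).
- offcut: Plain aluminium pipe offcut, 40 mm outside diameter, 34 mm bore, 32 mm long, smooth and open-ended; about 0.10 kg. Origin at its centre, its axis (own y) across the lane. It rests against the low lip of the other lane and must stay there.
- jar: Bystander: white jar with a screw lid, 42 mm diameter, 52 mm high, standing loose beside the rack on the side away from the robot. Origin at the centre of its underside.
- reel: Bystander: small reel standing on its flange, 56 mm diameter, 34 mm high, loose beside the rack's low end on the side away from the robot. Origin at the centre of its underside.
- driver: Bystander: precision screwdriver, 150 mm long, 15 mm thick, lying loose along the robot's side of the rack. Origin at the middle of its underside.
Things that resemble listed ones, but are neither listed nor needed, are in the scene too. What is shaped like the wheel but blue or green is not meant. What is shaped like the offcut but yellow is not meant.

How it is judged:
By the outcome, as a careful person would: the job done as asked, in the order asked, and still so for the second after the job is handed in, with the robot touching nothing.
It also fails if it takes over 35 s, if anything falls off the work surface, if the arm or the gripper's body presses on something with over 40 N, if the wrist force passes 120 N, or if a joint passes its speed limit or range.

## Working session

There is one attempt and no reset: what is moved stays moved. The work goes in short steps, Python scripts to look and compute and a tool call to move; the robot and the scene stay as the last step left them, time stands still between calls to the robot, and variables do not carry over. Pictures are saved under pics/ and viewed, and the job is handed in when it is done.

Besides the shell and the picture viewer there is one more tool, called after "Call:" as name(argument=value, ...) on one line, values as JSON. move_arm: Moves the arm, as the interface text tells. Its arguments: {"type":"object","properties":{"targets":{"type":"array","items":{"type":"array","items":{"type":"number"}}}},"required":["targets"]}

```bash
mkdir -p pics; ls
python3 - <<'E'
from bench import arm
import cv2,json
for n in("scene","top"):
    p,d=arm.get_image(n); cv2.imwrite(f"pics/{n}0.png",p)
    print(n,{k:v for k,v in arm.camera_params(n).items()})
    for t in("wheel","offcut","gutters"): print(t,arm.search_frame(t,n)[:4])
    for t in("wheel","offcut","lip","crest","seat"): print(t,arm.tip_of(t,n)[:4])
print(arm.camera_params("wrist")); print(arm.read_state())
E
```

```text
pics
scene {'mtx': array([[436.02115523,   0.        , 281.11825298],
       [  0.        , 436.02115523, 207.94638324],
       [  0.        ,   0.        ,   1.        ]]), 'world_to_cam': array([[-8.76702729e-01, -4.80609481e-01,  2.01705443e-02,
         3.57298667e+02],
       [-3.54904820e-01,  6.17955695e-01, -7.01550659e-01,
         3.21438795e+02],
       [ 3.24707396e-01, -6.22210001e-01, -7.12334066e-01,
         6.18493569e+02],
       [ 0.00000000e+00,  0.00000000e+00,  0.00000000e+00,
         1.00000000e+00]])}
wheel [{'bbox': [342.4, 216.2, 366.8, 240.9], 'score': 0.89}, {'bbox': [275.3, 162.3, 297.5, 181.5], 'score': 0.88}, {'bbox': [347.7, 175.7, 370.6, 197.9], 'score': 0.59}]
offcut [{'bbox': [321.0, 244.3, 345.4, 273.2], 'score': 0.81}, {'bbox': [295.8, 169.0, 322.1, 196.7], 'score': 0.66}]
gutters [{'bbox': [213.1, 178.2, 315.3, 254.8], 'score': 0.71}]
wheel [{'uv': [284.6, 174.5], 'score': 0.7}, {'uv': [352.4, 230.2], 'score': 0.66}, {'uv': [356.9, 187.2], 'score': 0.59}]
offcut [{'uv': [333.0, 256.5], 'score': 0.79}, {'uv': [306.6, 185.2], 'score': 0.78}]
lip [
[... 1755 characters left out ...]

{'clock': 0.9, 'joints': array([ 1.40762453e+00,  3.84687989e-01,  7.91639429e-03,  1.94810506e-05,
       -1.19398977e+00, -2.58604799e-01]), 'joint_vel': array([-0.00051512, -0.00101623,  0.00149583,  0.00048494,  0.00035228,
       -0.000648  ]), 'joint_efforts': array([-2.18730582e-05, -3.92072296e+01,  1.88616174e+01,  4.19076338e+00,
       -3.40157439e-04, -3.42720540e-06]), 'position': array([255.8366834 , 570.22937372, 231.32865861]), 'ee_rot': array([-5.43426418e-01,  8.39456805e-01,  6.84485241e-06,  1.84599404e-05]), 'contact_force': array([ 0.40094431,  0.90018157, -0.22097347]), 'wrist_torque': array([-0.0521132 , -0.00399479, -0.01091538]), 'gripper_width': 85.67112123994757}
```

Run:
```python
import cv2
for n,(a,b,c,d) in {"scene":(180,120,400,300),"top":(190,140,410,300)}.items():
    p=cv2.imread(f"pics/{n}0.png")[b:d,a:c]; cv2.imwrite(f"pics/{n}0z.png",cv2.resize(p,None,fx=3.6,fy=3.3 if 0 else 3.6,interpolation=cv2.INTER_CUBIC)[:600])
```

```text
(no output)
```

View pics/top0.png

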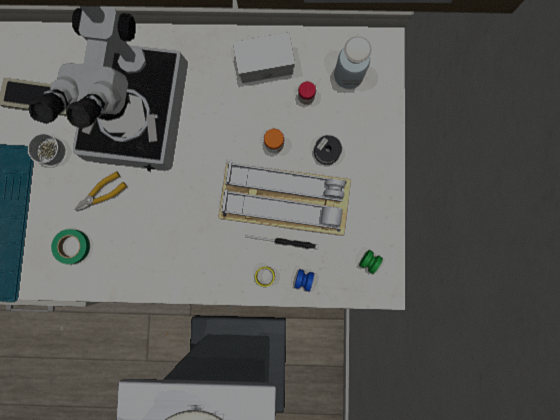

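View pics/scene0.png

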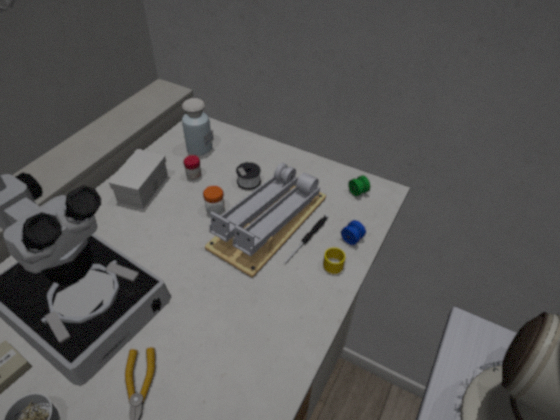

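```bash
ls pics
```

```text
scene0.png
scene0z.png
top0.png
top0z.png
```

View pics/top0z.png

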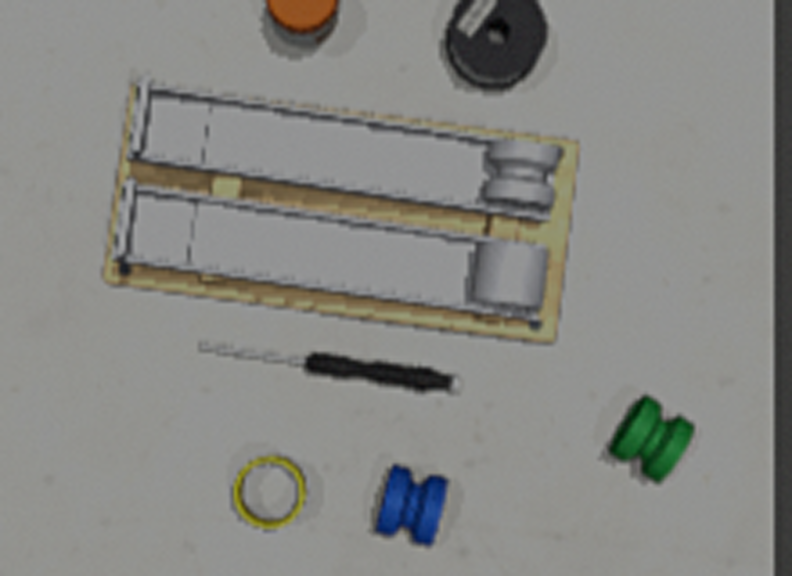

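View pics/scene0z.png

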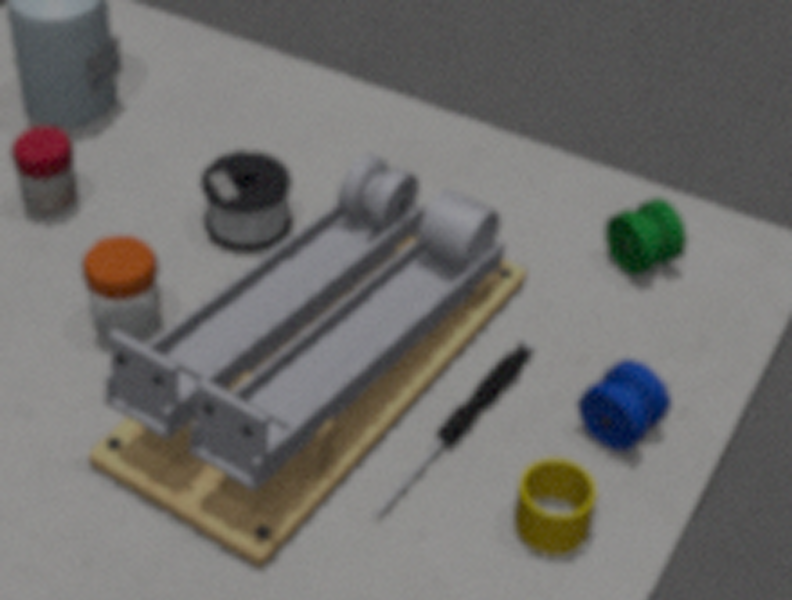

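```bash
cat > h.py <<'E'
import numpy as np
from scipy.spatial.transform import Rotation as R
from scipy.optimize import least_squares
def G(p): # x,y,z,yaw
    r=R.from_euler('ZY',[p[3],-np.radians(7)]); return r,np.array(p[:3])
def tow(p,q): r,t=G(p); return r.apply(q)+t
def proj(c,P):
    P=np.atleast_2d(P); C=P@c['world_to_cam'][:3,:3].T+c['world_to_cam'][:3,3]; q=C@c['mtx'].T; return q[:,:2]/q[:,2:]
E
python3 - <<'E'
from h import *; from bench import arm
pts={'lip':[-115,0,0],'crest':[75,0,0],'seat':[88,0,16],'wheel':[-98,-28,20],'off':[-98,28,20]}
ob={'scene':{'lip':(297.5,182.4),'crest':(245.9,227.8),'seat':(240.1,228),'wheel':(284.6,174.5),'off':(306.6,185.2)},
'top':{'lip':(335.6,205.4),'crest':(244.4,190.2),'seat':(240.1,189.4),'wheel':(334,190.5),'off':(330.5,213.4)}}
def f(p,cams,z):
    o=[]
    for n in cams:
        c=arm.camera_params(n)
        for k in pts: o.append(proj(c,tow(p,pts[k]))[0]-ob[n][k])
    o=np.array(o).ravel()
    return np.append(o,(p[2]-42)/1)
for cams in(['top'],['scene'],['top','scene']):
    s=least_squares(f,[500,-150,42,1.4],args=(cams,0),loss='soft_l1')
    print(cams,s.x.round(3),np.abs(s.fun).max(),s.fun.round(1))
for k in pts: print(k,tow(s.x,pts[k]))
E
```

```text
['top'] [ 529.164 -165.149   41.917    1.451] 3.6516990610797393 [ 2.4 -0.1  0.5  0.6 -1.6 -0.7 -0.2 -1.3 -0.4  3.7 -0.1]
['scene'] [ 528.022 -163.526   41.96     1.481] 1.9616051601143738 [ 0.9  0.8 -1.   2.   0.7 -0.9 -0.5 -0.3 -0.  -0.8 -0. ]
['top', 'scene'] [ 529.189 -164.846   41.622    1.465] 2.989479734261238 [ 2.3 -0.9  0.3  1.1 -1.8 -0.1 -0.4 -2.  -0.3  3.   1.4  0.7 -1.7  1.1
 -0.  -1.8  0.  -0.5  0.3 -0.8 -0.4]
lip [ 517.14468361 -278.35165514   27.60706075]
crest [537.04333573 -90.82064036  50.762236  ]
seat [538.19907532 -79.92859521  68.22727589]
wheel [ 546.51159761 -266.95079969   49.52976262]
off [ 490.8242132  -261.04188968   49.52976262]
```

```bash
cat >> h.py <<'E'
P=[529.19,-164.85,41.6,1.465]
def yawR(a): # tool down, tool y at world angle a
    y=np.array([np.cos(a),np.sin(a),0]);z=np.array([0,0,-1.]);return R.from_matrix(np.c_[np.cross(y,z),y,z])
def plan(s,tgt,a):
    r0=R.from_quat(s['ee_rot']); 
    return r0.inv().apply(np.array(tgt)-s['position'])/10, np.degrees((r0.inv()*yawR(a)).as_rotvec())
E
python3 - <<'E'
from h import *; from bench import arm
s=arm.read_state(); w=tow(P,[-155,-28,20]); w[2]=150
print(w,plan(s,w,1.465))
E
```

```text
[ 540.53020688 -323.21500829  150.        ] (array([ 69.86048694, -62.54981992,   8.13071712]), array([9.56651006e-04, 2.21330026e-03, 7.18960750e+01]))
```

Call:
move_arm(targets=[[3.9,-3.5,0,0,0,4,255],[7.8,-7,0,0,0,8,255],[11.6,-10.4,0,0,0,12,255],[15.5,-13.9,0,0,0,16,255],[19.4,-17.4,0,0,0,20,255],[23.3,-20.9,0,0,0,24,255],[27.2,-24.3,0,0,0,28,255],[31,-27.8,0,0,0,32,255],[34.9,-31.3,0,0,0,36,255],[38.8,-34.8,0,0,0,40,255],[42.7,-38.2,0,0,0,44,255],[46.6,-41.7,0,0,0,48,255],[50.5,-45.2,0,0,0,52,255],[54.3,-48.7,0,0,0,56,255],[58.2,-52.1,2,0,0,60,255],[62.1,-55.6,4,0,0,64,255],[66,-59.1,6,0,0,68,255],[69.9,-62.5,8,0,0,72,255],[69.9,-62.5,8,0,0,72,255],[69.9,-62.5,8,0,0,72,255]])

```text
clock: 3.4
position: [539.7, -323.5, 151.1]
ee_rot: [0.054, 0.999, 0.0, -0.0]
contact_force: [0.6, 0.1, 0.6]
gripper_width: 0.2
```

Run:
```python
from h import *; from bench import arm
import cv2
s=arm.read_state(); print(s['clock'],s['position'],s['ee_rot'],s['gripper_width'],s['joints'])
for n in("wrist","scene"):
    p,d=arm.get_image(n); cv2.imwrite(f"pics/{n}1.png",p)
    if n=='wrist':
        np.savez('w1.npz',d=d,pos=s['position'],q=s['ee_rot'])
        for t in("wheel","offcut","lip","crest","seat"): print(t,arm.tip_of(t,n)[:4])
```

```text
3.4 [ 539.74479717 -323.47556225  151.13508027] [ 5.38748601e-02  9.98547662e-01  3.99035184e-05 -2.53148331e-04] 0.2124391826496803 [-2.83131827e-01  4.55224475e-01 -9.10904283e-02  4.36705475e-05
 -1.02499261e+00  1.75307231e-01]
wheel [{'uv': [278.9, 274.8], 'score': 0.75}, {'uv': [428.3, 164.2], 'score': 0.69}, {'uv': [450.2, 283.6], 'score': 0.59}]
offcut [{'uv': [440.9, 334.6], 'score': 0.73}, {'uv': [346.4, 273.4], 'score': 0.63}]
lip [{'uv': [314.0, 249.9], 'score': 0.88}]
crest []
seat []
```

View pics/wrist1.png

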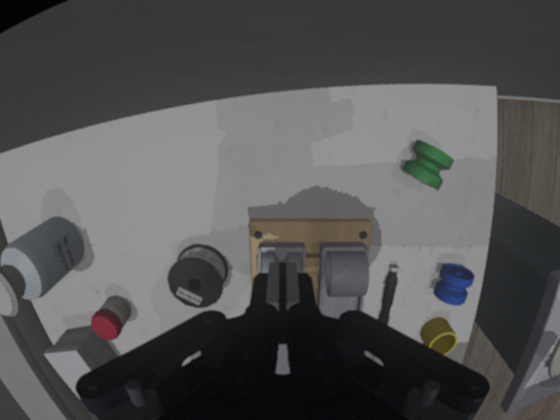

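View pics/scene1.png

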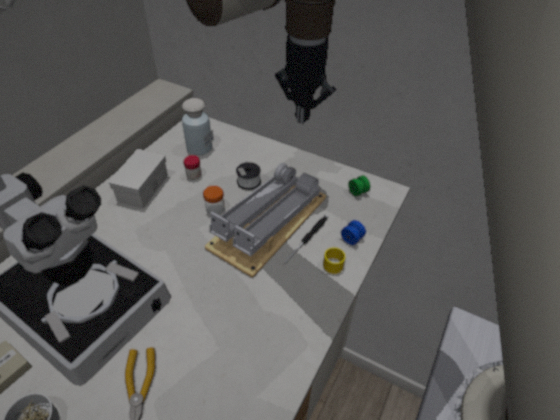

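```bash
cat >> h.py <<'E'
def wproj(c,pos,q,P):
    P=np.atleast_2d(P); T=R.from_quat(q).inv().apply(P-pos); M=np.linalg.inv(c['mount']); C=T@M[:3,:3].T+M[:3,3]
    rr=np.hypot(C[:,0],C[:,1]); th=np.arctan2(rr,C[:,2]); f=c['mtx'][0,0]
    return np.c_[c['mtx'][0,2]+f*th*C[:,0]/rr, c['mtx'][1,2]+f*th*C[:,1]/rr]
E
python3 - <<'E'
from h import *; from bench import arm
import cv2
c=arm.camera_params('wrist'); w=np.load('w1.npz')
pr=lambda q:wproj(c,w['pos'],w['q'],tow(P,q))
for n,q in dict(lip=[-115,0,0],wheel=[-98,-28,20],off=[-98,28,20],wallA=[-120,-46,12],wallB=[-120,-10,12],wallC=[-120,10,12],wallD=[-120,46,12],tl=[-120,-46,9]).items(): print(n,pr(q).round(1))
print('tcp',wproj(c,w['pos'],w['q'],w['pos']))
im=cv2.imread('pics/wrist1.png')[190:330,200:420]; cv2.imwrite('pics/wrist1z.png',cv2.resize(im,None,fx=3.6,fy=3.6,interpolation=cv2.INTER_CUBIC))
E
```

```text
lip [[312.5 248.2]]
wheel [[281.6 274.2]]
off [[345.7 273.3]]
wallA [[260.8 247.2]]
wallB [[302.4 247.1]]
wallC [[325.2 246.9]]
wallD [[365.2 246.3]]
tl [[261.  246.2]]
tcp [[282.73653444 276.02284432]]
```

View pics/wrist1z.png

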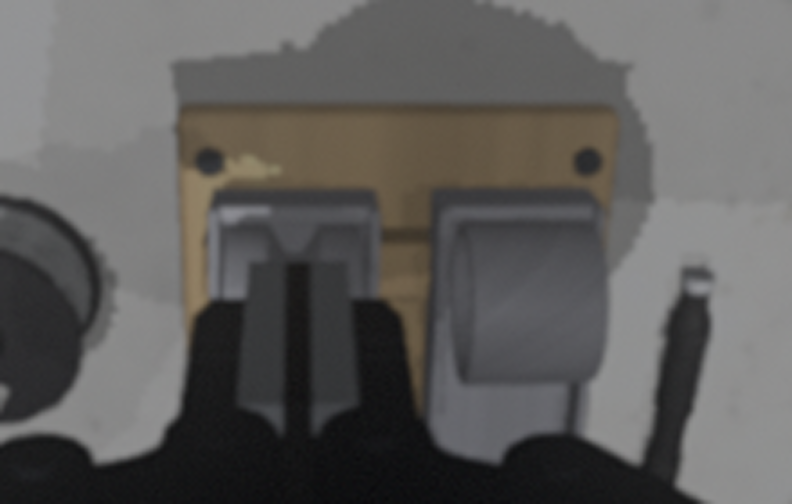

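Call:
move_arm(targets=[[-0.1,1.4,2.5,0,0,0,215],[-0.1,1.4,5,0,0,0,215],[-0.1,1.4,7.5,0,0,0,215],[-0.1,1.4,9.5,0,0,0,215],[-0.1,1.4,10.5,0,0,0,215],[-0.1,1.4,10.5,0,0,0,215],[-0.1,1.4,10.5,0,0,0,215]])

```text
clock: 4.62
position: [543.1, -309.8, 47.4]
ee_rot: [0.054, 0.999, -0.0, 0.001]
contact_force: [0.2, -0.2, 0.6]
gripper_width: 13.3
```

```bash
python3 - <<'E'
from h import *; from bench import arm
import cv2
s=arm.read_state(); print(s['clock'],s['position'],s['gripper_width'])
for n,(a,b,c,d) in {"scene":(230,100,370,205),"wrist":(200,190,420,350)}.items():
    p,dd=arm.get_image(n); p=p[b:d,a:c];k=560/(c-a); cv2.imwrite(f"pics/{n}2.png",cv2.resize(p,None,fx=k,fy=k,interpolation=cv2.INTER_CUBIC))
E
python3 -c "
import cv2,numpy as np
a=cv2.imread('pics/scene2.png');b=cv2.imread('pics/wrist2.png')
"
```

```text
4.625 [ 543.11795564 -309.78589955   47.36689585] 13.296372920266736
```

View pics/scene2.png

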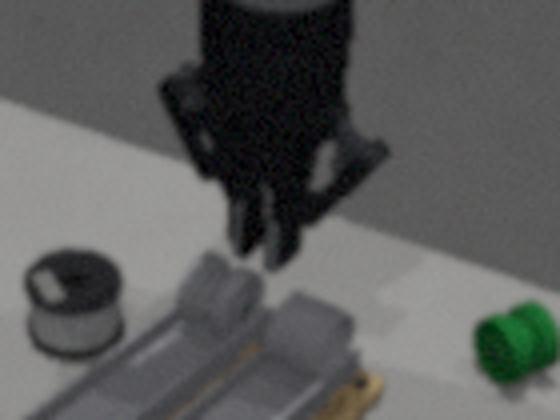

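View pics/wrist2.png

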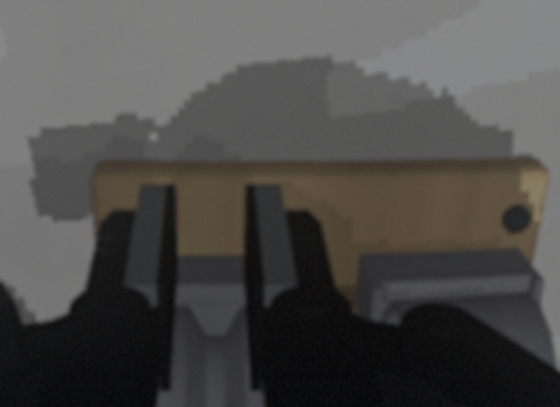

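Call:
move_arm(targets=[[0.2,0,0.6,0,0,0,215],[0.2,0,0.6,0,0,0,215],[0.2,0.4,0.6,0,0,0,215],[0.2,0.8,0.6,0,0,0,215],[0.2,1.0,0.6,0,0,0,215],[0.2,1.2,0.6,0,0,0,215],[0.2,1.4,0.57,0,0,0,215],[0.2,1.7,0.54,0,0,0,215],[0.2,2.1,0.49,0,0,0,215],[0.2,2.5,0.44,0,0,0,215],[0.2,2.9,0.39,0,0,0,215],[0.2,3.3,0.34,0,0,0,215],[0.2,3.6,0.3,0,0,0,215],[0.2,3.6,0.3,0,0,0,215]])

```text
clock: 6.48
position: [544.3, -273.3, 43.3]
ee_rot: [0.054, 0.999, 0.0, -0.0]
contact_force: [-0.0, 0.4, 0.2]
gripper_width: 13.5
```

```bash
cat > look.py <<'E'
import sys
from h import *; from bench import arm
import cv2
i=sys.argv[1]
s=arm.read_state(); print(s['clock'],s['position'],s['contact_force'],s['gripper_width'])
out=[]
for n,(a,b,c,d) in {"scene":(210,130,350,260),"wrist":(200,190,420,394),"top":(205,150,345,280)}.items():
    p,dd=arm.get_image(n); p=p[b:d,a:c]; out.append(cv2.resize(p,(400,370),interpolation=cv2.INTER_CUBIC))
    if n!='wrist': print(n,arm.tip_of('wheel',n)[:3],arm.tip_of('offcut',n)[:2])
cv2.imwrite(f"pics/look{i}.png",np.hstack(out[:2])); cv2.imwrite(f"pics/top{i}.png",out[2])
E
python3 look.py 3
```

```text
6.475 [ 544.28014432 -273.27348072   43.31255506] [-0.0447161   0.44878043  0.15958411] 13.539166633672341
scene [{'uv': [356.5, 231.0], 'score': 0.93}, {'uv': [360.1, 184.3], 'score': 0.9}, {'uv': [276.8, 180.8], 'score': 0.61}] [{'uv': [333.7, 260.7], 'score': 0.87}, {'uv': [305.7, 184.7], 'score': 0.64}]
top [{'uv': [369.8, 261.0], 'score': 0.89}, {'uv': [304.8, 278.2], 'score': 0.76}, {'uv': [322.9, 188.0], 'score': 0.74}] [{'uv': [329.7, 212.4], 'score': 0.78}, {'uv': [266.0, 273.4], 'score': 0.7}]
```

View pics/look3.png

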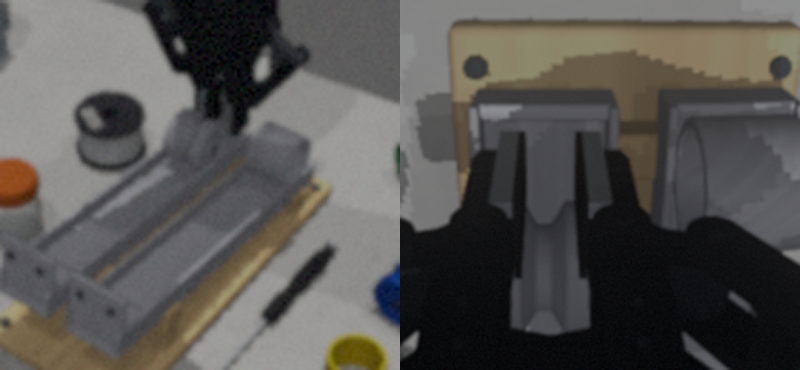

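View pics/top3.png

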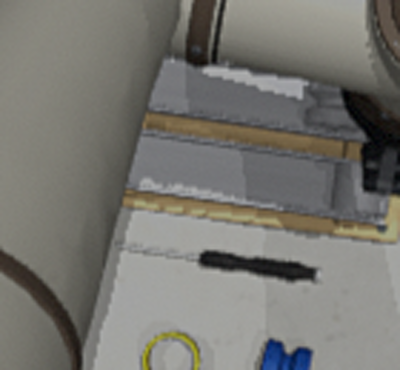

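Call:
move_arm(targets=[[0,0.3,-0.04,0,0,0,215],[0,0.8,-0.1,0,0,0,215],[0,1.4,-0.17,0,0,0,215],[0,2.0,-0.25,0,0,0,215],[0,2.6,-0.32,0,0,0,215],[0,3.2,-0.39,0,0,0,215],[0,3.8,-0.47,0,0,0,215],[0,4.4,-0.54,0,0,0,215],[0,5.0,-0.61,0,0,0,215],[0,5.6,-0.69,0,0,0,215],[0,6.2,-0.76,0,0,0,215],[0,6.8,-0.84,0,0,0,215],[0,7.4,-0.91,0,0,0,215],[0,8.0,-0.98,0,0,0,215],[0,8.6,-1.06,0,0,0,215],[0,9.2,-1.13,0,0,0,215],[0,9.8,-1.21,0,0,0,215],[0,10.4,-1.28,0,0,0,215],[0,10.8,-1.33,0,0,0,215],[0,11.0,-1.35,0,0,0,215]])

```text
clock: 9.32
position: [556.1, -163.9, 56.8]
ee_rot: [0.054, 0.999, -0.0, 0.0]
contact_force: [-0.2, -0.3, -0.1]
gripper_width: 13.7
```

```bash
python3 look.py 4
```

```text
9.325 [ 556.13219098 -163.93387666   56.84462008] [-0.201903   -0.29833138 -0.07054404] 13.653755799647874
scene [{'uv': [245.5, 207.0], 'score': 0.84}, {'uv': [353.5, 230.8], 'score': 0.71}, {'uv': [241.3, 229.9], 'score': 0.6}] [{'uv': [305.7, 184.0], 'score': 0.71}, {'uv': [334.1, 259.4], 'score': 0.68}]
top [{'uv': [373.0, 257.8], 'score': 0.59}, {'uv': [270.1, 178.0], 'score': 0.43}, {'uv': [277.2, 198.6], 'score': 0.17}] [{'uv': [265.2, 275.9], 'score': 0.6}, {'uv': [330.8, 214.1], 'score': 0.58}]
```

View pics/look4.png

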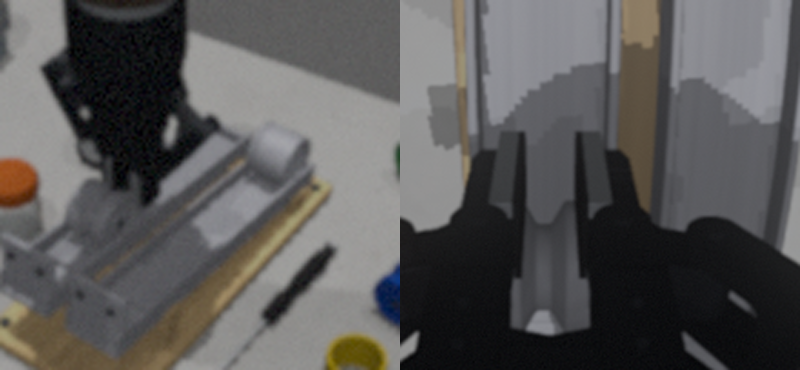

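View pics/top4.png

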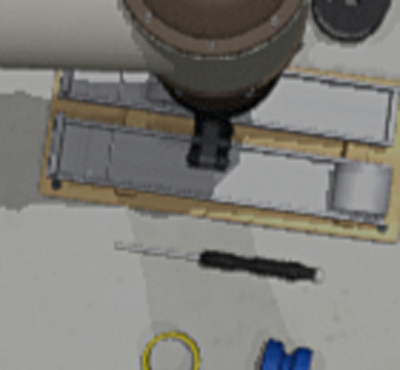

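Call:
move_arm(targets=[[0,0.3,-0.04,0,0,0,215],[0,0.8,-0.1,0,0,0,215],[0,1.3,-0.16,0,0,0,215],[0,1.8,-0.22,0,0,0,215],[0,2.3,-0.28,0,0,0,215],[0,2.8,-0.34,0,0,0,215],[0,3.2,-0.39,0,0,0,215],[0,3.5,-0.43,0,0,0,215],[0,3.8,-0.47,0,0,0,215],[0,4.0,-0.49,0,0,0,215],[0,4.2,-0.52,0,0,0,215],[0,4.3,-0.53,0,0,0,215],[0,4.3,-0.53,0,0,0,215]])

```text
clock: 11.3
position: [560.7, -121.4, 62.1]
ee_rot: [0.054, 0.999, 0.0, 0.0]
contact_force: [0.3, 0.4, 0.1]
gripper_width: 13.5
```

```bash
python3 look.py 5
python3 - <<'E'
from h import *; from bench import arm
c=arm.camera_params('scene')
for q in([38,-28,20],[80,-28,20],[84,-28,20],[88,-28,16]): print(q,proj(c,tow(P,q)))
E
```

```text
11.3 [ 560.69577142 -121.42456042   62.12026442] [0.33171871 0.41973843 0.14037794] 13.513850430557905
scene [{'uv': [360.4, 184.2], 'score': 0.85}, {'uv': [354.5, 232.0], 'score': 0.78}, {'uv': [228.2, 220.0], 'score': 0.67}] [{'uv': [303.8, 184.0], 'score': 0.94}, {'uv': [332.7, 258.4], 'score': 0.65}]
top [{'uv': [369.8, 259.4], 'score': 0.82}, {'uv': [306.2, 277.4], 'score': 0.65}, {'uv': [240.5, 174.8], 'score': 0.61}] [{'uv': [327.9, 214.6], 'score': 0.7}, {'uv': [236.7, 189.7], 'score': 0.55}]
[38, -28, 20] [[245.03102477 204.84081026]]
[80, -28, 20] [[231.00335927 215.77479796]]
[84, -28, 20] [[229.61650533 216.85579351]]
[88, -28, 16] [[228.19355198 219.57279407]]
```

View pics/look5.png

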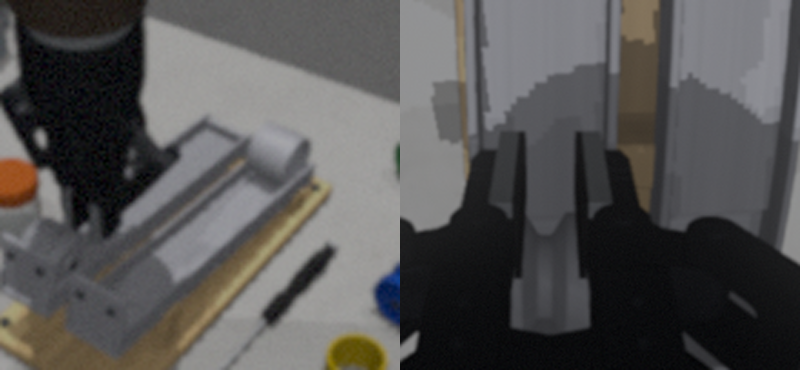

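Call:
move_arm(targets=[[0,-0.2,0,0,0,0,215],[0,-0.5,0,0,0,0,215],[0,-0.9,0,0,0,0,215],[0,-1.3,0,0,0,0,215],[0,-1.5,0,0,0,0,215],[0,-1.5,0,0,0,0,215]])

```text
clock: 12.4
position: [559.1, -136.6, 62.1]
ee_rot: [0.054, 0.999, 0.0, 0.0]
contact_force: [-0.5, 0.9, 0.0]
gripper_width: 13.6
```

```bash
python3 look.py 6
```

```text
12.4 [ 559.0583587  -136.58985771   62.10516805] [-0.4667612   0.94371481  0.04865747] 13.556144210435958
scene [{'uv': [358.7, 185.1], 'score': 0.86}, {'uv': [229.0, 222.3], 'score': 0.82}, {'uv': [353.5, 230.8], 'score': 0.65}] [{'uv': [305.1, 181.8], 'score': 0.89}, {'uv': [333.8, 258.1], 'score': 0.57}]
top [{'uv': [367.8, 257.7], 'score': 0.92}, {'uv': [308.5, 278.5], 'score': 0.85}, {'uv': [241.9, 175.5], 'score': 0.69}] [{'uv': [329.7, 216.2], 'score': 0.73}, {'uv': [241.5, 173.7], 'score': 0.7}]
```

View pics/look6.png

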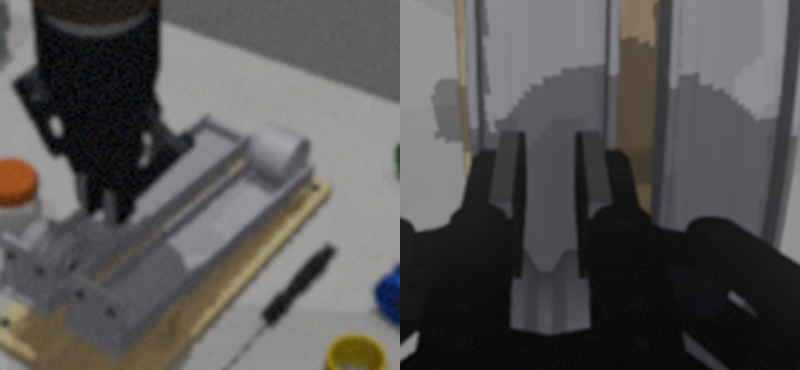

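Wheel stayed in the seat as the fingers backed off (wheel at about scene pixel (229, 222), gap now visible). I'll lift clear and check again.

Call:
move_arm(targets=[[0,-1,-1,0,0,0,215],[0,-2,-3,0,0,0,215],[0,-3,-6,0,0,0,215],[0,-5,-10,0,0,0,215],[0,-8,-13,0,0,0,215],[0,-11,-15,0,0,0,215],[0,-14,-16,0,0,0,215],[0,-14,-16,0,0,0,215],[0,-14,-16,0,0,0,215]])

```text
clock: 13.88
position: [543.6, -275.5, 222.0]
ee_rot: [0.054, 0.999, 0.0, -0.0]
contact_force: [0.8, -0.8, 0.4]
gripper_width: 13.5
```

```bash
python3 look.py 7
```

```text
13.875 [ 543.59473516 -275.48304681  222.02748986] [ 0.7633713  -0.79716656  0.36553745] 13.530463009048377
scene [{'uv': [353.4, 231.9], 'score': 0.85}, {'uv': [357.2, 184.7], 'score': 0.57}, {'uv': [228.1, 221.2], 'score': 0.52}] [{'uv': [304.7, 185.0], 'score': 0.64}, {'uv': [333.2, 259.6], 'score': 0.56}]
top [{'uv': [307.7, 280.4], 'score': 0.87}, {'uv': [242.7, 176.3], 'score': 0.67}, {'uv': [370.2, 257.1], 'score': 0.66}] [{'uv': [330.2, 214.3], 'score': 0.77}, {'uv': [267.0, 273.7], 'score': 0.51}]
```

View pics/look7.png

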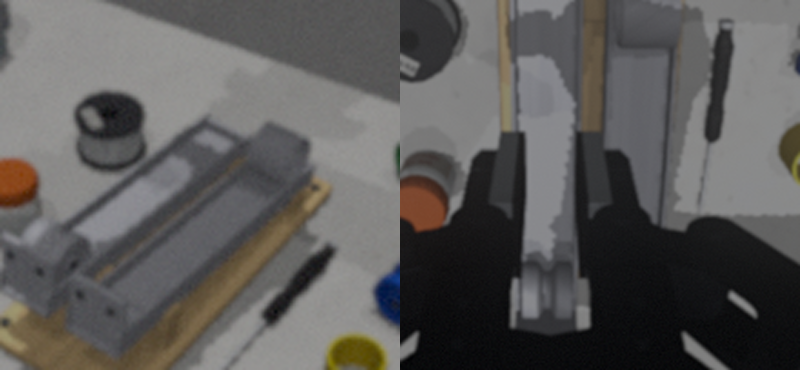

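View pics/top7.png

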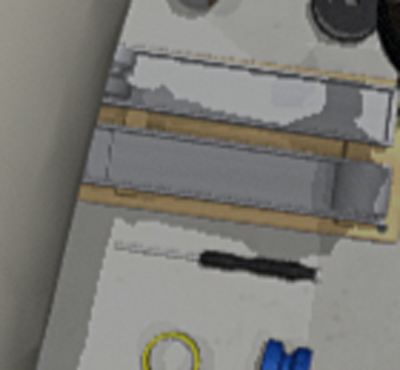

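The wheel sits in the seat against the end stop, past the step. The offcut, jar, reel and driver haven't moved, and the arm is clear of everything.

```bash
python3 -c "
from bench import arm
print(arm.job_done())"
```

```text
the job is handed in; nothing more can be done
None
```

The grooved wheel is in the seat against the tall end stop of its lane, the one farther from the robot, and I have handed the job in. It finished at about 14 s of the 35 s allowed.

- **Push:** I pushed with the two fingertips about 13 mm apart, one either side of the groove. Contact was near axle height and at about 50 mm/s or less. The measured force was under 1 N whenever I read it, which was only at the end of each move. The wheel went over the step and stayed there when I backed the fingers off and lifted clear.
- **Last checks:** With the arm clear, the scene camera found the wheel at pixel (228.1, 221.2). A seated wheel should appear at about (228.2, 219.6), so it agrees within 2 pixels. The top and wrist views also show it in the seat.
- **Other things:** The offcut is still at its lip, within about 2 pixels of where it started in both cameras. The driver and reel look unmoved in the last pictures. The jar is only partly in view but looks in place.
- **Disagreements:** The first camera estimates of the rack's position differed from each other by 2–3 mm. I corrected the fingers sideways by about 2 mm from the wrist picture before touching the wheel. No check failed.

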